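Drive one cover pin home, then poise the hammer over the other

TASK

Pick up the ball-peen hammer and use it to drive the round-headed pin of the regulator housing fully home; then lift the hammer straight over the top of the dial and stop with its flat face held level and centred about a centimetre above the square-headed pin, not touching it. Finish still holding the hammer there, ready for the next blow. Keep your fingers off both pins, leave the dial setting as it is, and do not disturb the jar or the two white sleeves.

Things in the scene. Friction and masses are not known exactly. Their poses are not given: they have to be found in the camera images.
- hammer_grip (a point): Grip point on the flat-sided wooden handle (16 mm wide in y, 24 mm high in z) of the small steel ball-peen hammer (0.2 to 0.37 kg), half-way up the handle and 40 mm from the head's axis, near the balance point. Axes: x from the handle's end towards the head, z from the flat face up to the ball peen. Starts 44 mm above the bench.
- hammer_face (a point): Centre of the hammer's flat round striking face, 27 mm diameter; axes as hammer_grip. The head rises 79 mm above this point and is at most 27 mm across; the handle's centre line is 40 mm above it. The grip point lies at (-40, 0, 40) mm from it in the hammer's axes.
- hammer: The same hammer; origin and axes as hammer_face. At the start it stands on its flat face on a 4 mm black silicone pad, handle level, in a fixed wooden cradle whose two cheeks (tops 44 mm above the bench, 45 mm apart outside, 21 mm inside) flank the handle 165 to 195 mm from the head's axis; lift it straight up. The handle ends 246 mm from the head's axis.
- round_pin (a joint): How far the round-headed pin has been driven, m: 0 fully proud, 0.010 fully home (head seated on the housing); it starts between 0 and 0.003. A spring-steel pin tight in its hole: pushing it down takes about 6 N plus 20 N per m/s, and it stays where it is left.
- round_top (a point): Centre of the flat top of the round-headed pin (steel head 18 mm diameter, 6 mm thick), moves with the pin; 61 mm above the bench fully proud, 51 mm fully home. The pins stand on the housing 78 mm either side of the dial's axis along the housing's y; which pin is at which end varies.
- square_top (a point): Centre of the flat top of the square-headed pin (steel head 16 mm by 16 mm, 6 mm thick), at the other end of the housing; 58 to 61 mm above the bench. It slides just like the other one and must stay where it is.
- square_pin: The square-headed pin; origin on its axis, 16 mm below the centre of its top.
- housing: Brown plastic regulator housing fixed to the bench, 100 mm (x) by 210 mm (y) by 45 mm high; origin at the centre of its underside, z up. On its middle stands a round bonnet, 62 mm diameter, up to 82 mm above the bench, topped by the dial. Brass pipe stubs 22 mm diameter stick out 25 mm from the middle of the two long sides (-x and +x), 22 mm up.
- bonnet_top (a point): Centre of the dial's flat top, 100 mm above the bench (the dial is 52 mm diameter, 18 mm thick); fixed to the housing. The obstacle between the two pins.
- dial_mark (a point): Outer end of the white pointer line on the dial's top, 24 mm from the dial's axis; turns with the dial, which turns easily (0.03 N m).
- jar: Glass jam jar with twist cap, loose, 66 mm diameter, 85 mm high, standing between the hammer and the housing; origin at the centre of its underside.
- sleeve_a: White plastic bearing sleeve, loose, 38 mm outer diameter, 30 mm high, standing beyond the housing; origin at the centre of its underside.
- sleeve_b: The same kind of sleeve, standing beyond the hammer; origin at the centre of its underside.
Things that resemble listed ones, but are neither listed nor needed, are in the scene too. Of the things that look like the jar, take the one that is nearest to the robot's base at the start.

How it is judged:
By the outcome, as a careful person would: the job done as asked, in the order asked, and still so for the second after the job is handed in, while the arm keeps its last pose, push and grip.
It also fails if it takes over 45 s, if anything falls off the work surface, if the arm or the gripper's body presses on something with over 40 N, if the wrist force passes 120 N, or if a joint passes its speed limit or range.

ROBOT

A 7-joint arm with a two-finger parallel gripper is mounted at the origin on the work surface. World frame = base frame: x ahead of the robot, y to its left, z up, the work surface at z = 0. Lengths are in m, angles in degrees, forces in N, time in s.
With the tool pointing down it reaches from about 0.4 to 0.925 m from the base axis. Payload 5.6 kg.
Tool frame: the origin (TCP) lies at the very end of the fingers, on their centre line; the grasp point (between the pads) lies 19 mm behind it (arm.grasp_offset is the x of the grasp point in the tool frame, in m); x points along the fingers, y is the direction in which the jaws open and shut, and the axes are right-handed (so a half turn about x gives the same grasp; the last joint's range is limited). The gripper opens to 85 mm and grips with 20 to 120 N. Pads are 22 mm wide; open, the fingers measure 114 mm over their backs; the gripper's body (76 mm by 85 mm) begins 54 mm behind the grasp point. The pads swing forward as they close: fully open they stand 13 mm farther back than shut.
Start: joints at [-76.146, 26.786, -0.665, 91.828, 0.344, 61.387, -3.226], TCP at [0.183, 0.624, 0.231] pointing down, gripper open.
Joint ranges: [-144.91, 144.91], [-17.63, 115.5], [-89.93, 88.59], [15.96, 139.68], [-74.01, 254.01], [8.47, 105.57], [-167.45, 167.45]. Speed limits (degrees/s): [147.25, 147.25, 180, 180, 180, 180, 180].

INTERFACE

Orientations are given as [roll, pitch, yaw] about the fixed x, y, z axes, in that order (R = Rz(yaw) Ry(pitch) Rx(roll)).
In Python, from plant import arm gives the robot as it stands.
- The arm moves only by the tool jog_arm, never from a script. Its argument "moves" is a list that holds one entry, the list of rows, each a list of 7 numbers: the shift along the tool's x, y, z in mm, then the turn, a rotation vector about the tool's x, y, z in rad, then the closure, from 0 (fully open) to 1 (shut). In form: [[[dx, dy, dz, rx, ry, rz, gripper], ...]]. A call has 1 to 12 rows; each row is the pose to reach, as a shift and turn from the pose measured when the call began, along the tool's axes at that moment; what a row does not reach only later rows make up. A row lasts 1/8 s, in which the tool goes at most 62.5 mm and 10.7 degrees, less where a joint would pass 70% of its speed; a pose out of reach is approached as far as the arm can. A call with a gripper value outside its range is refused whole. The fingers move at their own pace and stop on an object; "newtons" is the grip in N (left out, the last holds). Time passes only in rows, so rows that repeat a pose let the fingers close. It gives the time, the measured TCP pose, the force and the opening at its end, in the units of the state.
- arm.state(): the state, without advancing time (a new reading comes with each control period).
- arm.capture(name): name is "scene" or "top" or "wrist"; returns the picture (400x640x3 uint8, red, green, blue); there is no depth.
- arm.camera_model(name): a dict with "fov_y" (degrees; the focal length in pixels is half the picture's height over the tangent of half this angle, whatever the lens; pixels are square), "cx", "cy" (the principal point, pixels), "view" (4x4, takes a point from world to camera coordinates). Camera axes: x right, y down, z forward; pixel columns grow to the right and rows downward; lengths in m; the calibration is good to about 2 mm. A picture is of the moment at which its call begins: read the wrist's pose just before it. camera_model takes no time and is no camera call; for the wrist camera it gives the pose at the moment of the call.
- arm.hand_in(): hands the job in, once; it reports no verdict.
The state is a dict: "t": time; "q": joint angles; "joint_velocities": joint speeds; "joint_efforts": joint torques, N m; "tool_pos": TCP position; "eef_rot": TCP orientation; "force": force on the tool from outside, world axes, zero at the start; "moment": the same for the moment, N m; "grip_width": finger opening in m.
Only numpy, scipy, OpenCV 4.12 (cv2) and the standard library are available. Lean on these libraries where they do the work, as an engineer would, in place of code of your own. Each camera call takes 0.05 s, during which the arm holds its last target.

## Working session

There is one attempt and no reset: what is moved stays moved. The work goes in short steps, Python scripts to look and compute and a tool call to move; the robot and the scene stay as the last step left them, time stands still between calls to the robot, and variables do not carry over. Pictures are saved under pics/ and viewed, and the job is handed in when it is done.

Besides the shell and the picture viewer there is one more tool, called after "Call:" as name(argument=value, ...) on one line, values as JSON. jog_arm: Moves the arm, as the interface text tells. Its arguments: {"type":"object","properties":{"moves":{"type":"array"},"newtons":{"type":"number"}},"required":["moves"]}

```bash
ls; mkdir -p pics; python3 - <<'E'
from plant import arm
import cv2
print(arm.state())
print(arm.grasp_offset)
for n in("scene","top","wrist"):
    m=arm.camera_model(n); print(n,m)
    cv2.imwrite(f"pics/{n}0.png",arm.capture(n)[:,:,::-1])
E
```

```text
pics
{'t': 0.0, 'q': array([-76.14726414,  26.83719143,  -0.66478942,  91.88115749,
         0.34426341,  61.38712813,  -3.2271512 ]), 'joint_velocities': array([ 0.05138065,  0.07056436,  0.06877355,  0.00910587, -0.02462753,
        0.05729944,  0.10889433]), 'joint_efforts': array([ 3.53312143e-04, -5.32377720e+01,  2.16916233e-02, -2.51306999e+01,
        1.14658079e-02,  7.67077465e-03, -1.33464107e-05]), 'tool_pos': array([0.18252249, 0.62325971, 0.23032314]), 'eef_rot': array([ -85.77459215,   89.89649146, -102.09587737]), 'force': array([-0.72198649,  0.10928   , -0.17351038]), 'moment': array([0.02681029, 0.00645098, 0.01542784]), 'grip_width': 0.08504265356408446}
-0.0187
scene {'fov_y': 51.669088974571665, 'cx': 315.62214394777243, 'cy': 195.56924863431945, 'view': array([[ 0.64428409,  0.76454368,  0.01926052, -0.45654649],
       [ 0.54566165, -0.44189378, -0.71202756, -0.267687  ],
       [-0.53586507,  0.46925776, -0.7018873 ,  1.21928871],
       [ 0.        ,  0.        ,  0.        ,  1.        ]])}
top {'fov_y': 51.38382146234391, 'cx': 316.6686037778147, 'cy': 204.79045363018432, 'view': array([[-0.02357041, -0.9993785 ,  0.02621145,  0.04005167],
       [-0.98079929,  0.01803921, -0.1941838 ,  0.61365014],
       [ 0.19359028, -0.03028517, -0.98061492,  0.71349437],
       [ 0.        ,  0.        ,  0.        ,  1.        ]])}
wrist {'fov_y': 59.61120858885636, 'cx': 319.3888858288166, 'cy': 196.925213437643, 'view': array([[ 0.28143226,  0.95958043, -0.00112978, -0.64945783],
       [ 0.9231708 , -0.27043218,  0.27317047, -0.03496228],
       [ 0.26182351, -0.07792197, -0.96196498,  0.37889793],
       [ 0.        ,  0.        ,  0.        ,  1.        ]])}
```

View pics/scene0.png

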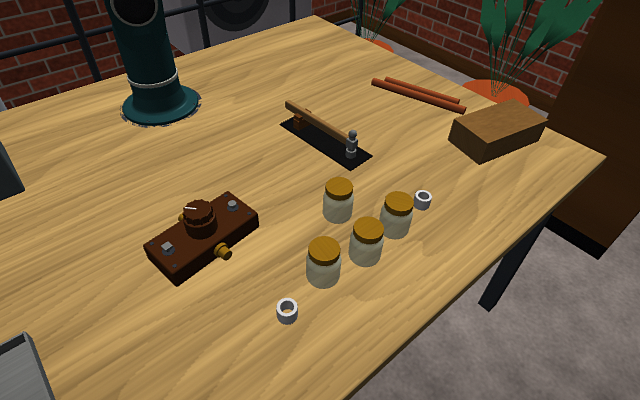

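View pics/top0.png

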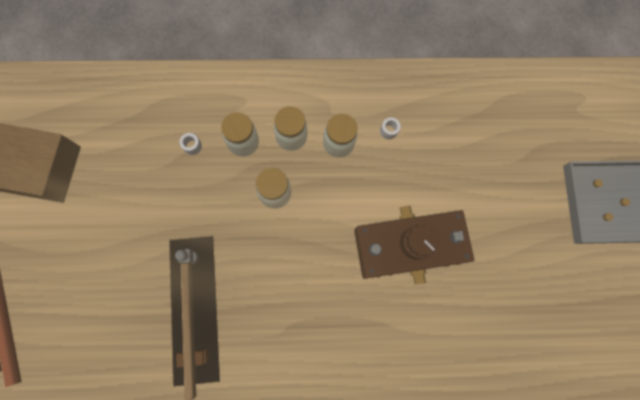

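View pics/wrist0.png

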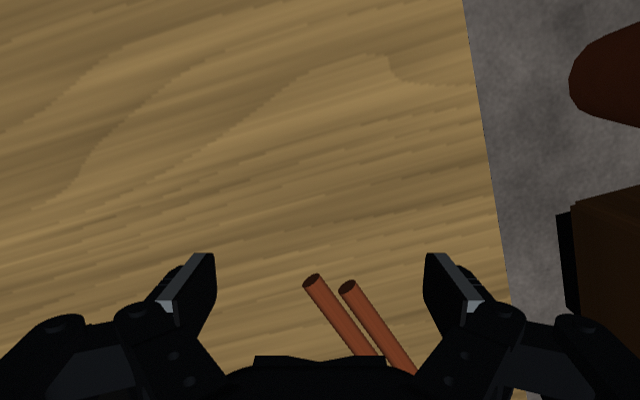

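The scene and top views show one hammer (head at top px (187,256), handle running down to (189,395)) and one housing. The round pin is at about (376,249), the dial at (420,241) and the square pin at (458,237). There are four jars at (272,187), (238,130), (290,125) and (341,130). The nearest to the base is the one at (272,187). The lookalikes for the hammer are the red rods at (5,330). Next I'll enlarge and measure.

```bash
cat > h.py <<'E'
import numpy as np, cv2
from scipy.spatial.transform import Rotation as R
def K(m,H=400):
    f=H/2/np.tan(np.radians(m["fov_y"]/2)); return f,m["cx"],m["cy"]
def back(m,uv,z):
    f,cx,cy=K(m); V=np.array(m["view"]); d=V[:3,:3].T@np.array([(uv[0]-cx)/f,(uv[1]-cy)/f,1]); c=-V[:3,:3].T@V[:3,3]
    return c+d*(z-c[2])/d[2]
def proj(m,p):
    f,cx,cy=K(m); V=np.array(m["view"]); q=V[:3,:3]@np.array(p)+V[:3,3]; return np.array([f*q[0]/q[2]+cx,f*q[1]/q[2]+cy])
def Rt(s): return R.from_euler("xyz",s["eef_rot"],degrees=True)
def crop(img,x0,y0,x1,y1,k,name,pts=()):
    c=cv2.resize(img[y0:y1,x0:x1],None,fx=k,fy=k,interpolation=cv2.INTER_CUBIC)
    for p in pts: cv2.drawMarker(c,(int((p[0]-x0+.5)*k),int((p[1]-y0+.5)*k)),(0,0,255),cv2.MARKER_CROSS,14,1)
    cv2.imwrite(name,c)
E
python3 - <<'E'
import cv2
from h import *
t=cv2.imread("pics/top0.png"); s=cv2.imread("pics/scene0.png")
crop(t,350,200,480,290,6,"pics/c1.png"); crop(t,160,230,225,400,3.5,"pics/c2.png"); crop(s,135,180,270,290,5.5,"pics/c3.png"); crop(s,270,90,380,175,7,"pics/c4.png")
E
```

```text
(no output)
```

View pics/c1.png

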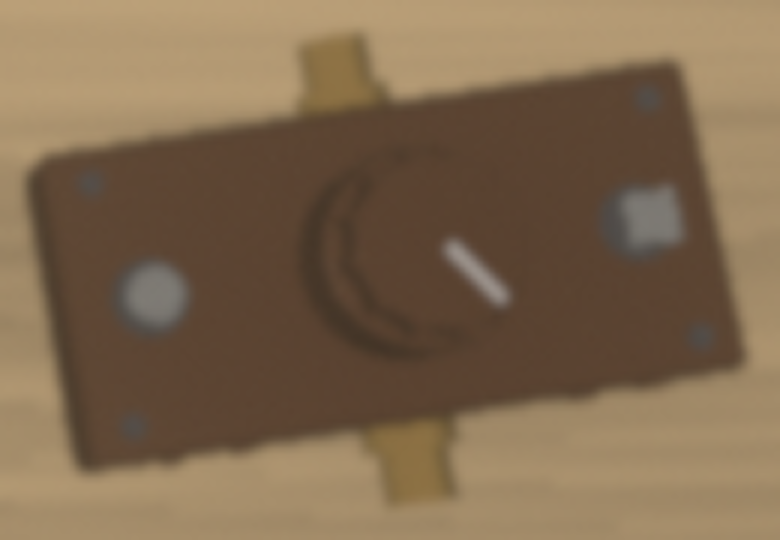

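View pics/c2.png

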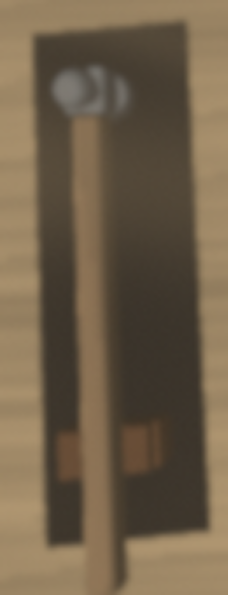

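View pics/c3.png

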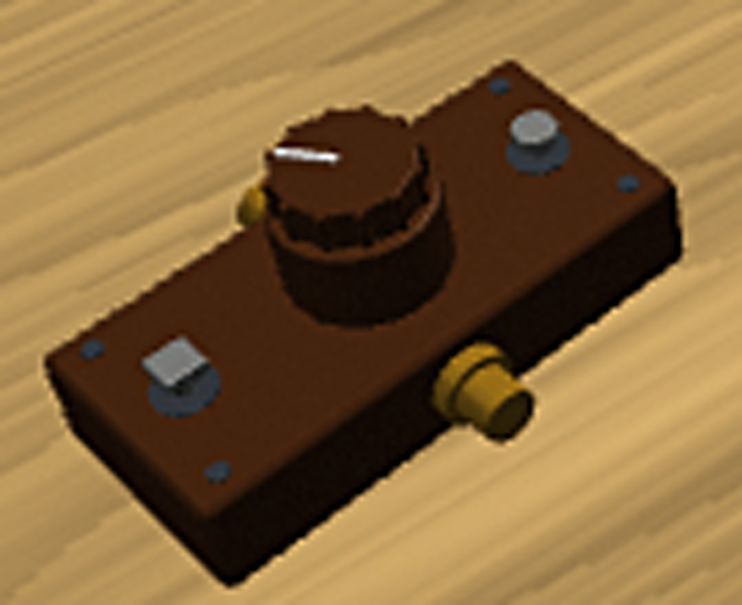

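View pics/c4.png

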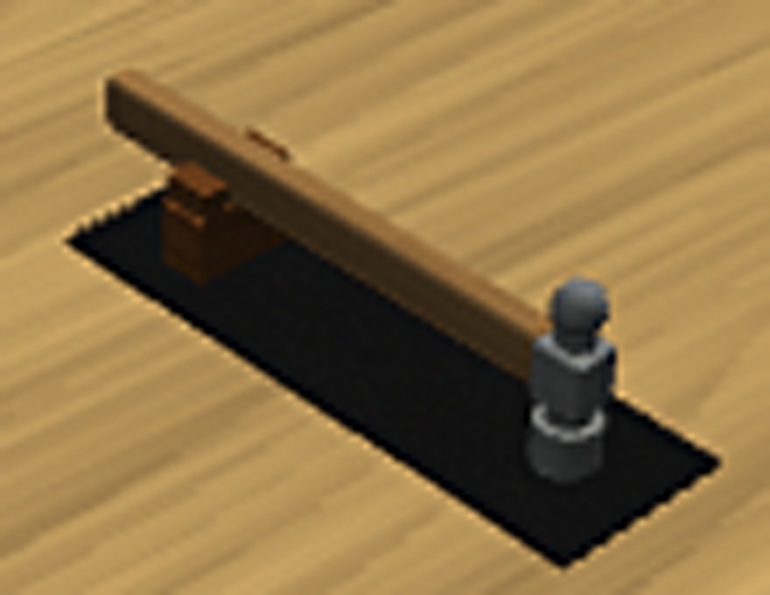

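```bash
python3 - <<'E'
from plant import arm
from h import *
T=arm.camera_model("top"); S=arm.camera_model("scene")
def tri(a,b):
    P=[]
    for m in(T,S):
        f,cx,cy=K(m); P.append(np.array([[f,0,cx],[0,f,cy],[0,0,1]])@np.array(m["view"])[:3])
    X=cv2.triangulatePoints(P[0],P[1],np.array(a,float).reshape(2,1),np.array(b,float).reshape(2,1)); return (X[:3]/X[3]).ravel()
np.set_printoptions(precision=4,suppress=True)
r=[375.4,248.8],[231.7,202.9]; s=[458.1,235.8],[166.5,245.3]
for n,(a,b) in dict(round=r,square=s).items(): print(n,tri(a,b),back(T,a,.06),back(S,b,.06))
# dial mark outer / inner ends
print("mark",tri([350+503/6-.4,200+300/6-.4],[135+276/5.5-.4,180+152/5.5-.4]))
print("markin",tri([350+450/6-.4,200+246/6-.4],[135+336/5.5-.4,180+157/5.5-.4]))
# jar cap z .085, sleeves z=.03
for p in [(272,183),(238,126),(290,121),(341,128)]: print("jar",back(T,p,.085))
for p in [(391,126),(189,142)]: print("sl",back(T,p,.03))
print("handle",back(T,(184.7,263),.056),back(T,(187.9,398),.056))
print("handle S end top", back(S,(270+128/7,90+73/7),.056), "head", back(S,(270+548/7,90+320/7),.056))
print("head ball",tri([180.2,255.4],[270+580/7,90+305/7]))
E
```

```text
round [ 0.5304 -0.0788  0.0581] [ 0.5303 -0.0783  0.06  ] [ 0.532  -0.0798  0.06  ]
square [ 0.5509 -0.233   0.0603] [ 0.5511 -0.2329  0.06  ] [ 0.5505 -0.2332  0.06  ]
mark [ 0.5232 -0.1724  0.1008]
markin [ 0.5391 -0.1578  0.1016]
jar [0.6511 0.1079 0.085 ]
jar [0.7612 0.1706 0.085 ]
jar [0.7699 0.074  0.085 ]
jar [ 0.7548 -0.021   0.085 ]
sl [ 0.7795 -0.1276  0.03  ]
sl [0.7512 0.2755 0.03  ]
handle [0.5125 0.2676 0.056 ] [0.2847 0.2537 0.056 ]
handle S end top [0.2865 0.2551 0.056 ] head [0.51  0.273 0.056]
head ball [0.5253 0.2719 0.0717]
```

```bash
cat >> h.py <<'E'
def Rtool(yaw,sgn=1):
    # hammer x axis at yaw (deg); tool x down, tool y = sgn*(hammer y)
    a=np.radians(yaw); y=sgn*np.array([-np.sin(a),np.cos(a),0]); x=np.array([0,0,-1.]); return R.from_matrix(np.c_[x,y,np.cross(x,y)])
def delta(s,p,yaw,sgn=1,Rg=None):
    R0=Rt(s); Rg=Rg or Rtool(yaw,sgn)
    return np.round((R0.inv().apply(np.array(p)-s["tool_pos"]))*1000,1), np.round((R0.inv()*Rg).as_rotvec(),4)
np.set_printoptions(precision=4,suppress=True)
E
python3 - <<'E'
from plant import arm
from h import *
s=arm.state(); print(Rt(s).as_matrix())
for g in(1,-1): print(delta(s,[.486,.268,.16],4.2,g))
E
```

```text
[[-0.0002  0.2811  0.9597]
 [-0.0014  0.9597 -0.2811]
 [-1.     -0.0014  0.0002]]
(array([  70.9, -255.7,  391. ]), array([-0.3582, -0.0001,  0.0014]))
(array([  70.9, -255.7,  391. ]), array([2.7834, 0.002 , 0.0001]))
```

Call:
jog_arm(moves=[[[20,-64,98,-0.09,0,0,0],[40,-128,196,-0.18,0,0,0],[60,-192,293,-0.27,0,0,0],[71,-256,391,-0.358,0,0,0],[71,-256,391,-0.358,0,0,0],[71,-256,391,-0.358,0,0.0014,0],[71,-256,391,-0.358,0,0.0014,0],[71,-256,391,-0.358,0,0.0014,0],[71,-256,391,-0.358,0,0.0014,0],[71,-256,391,-0.358,0,0.0014,0]]])

```text
t: 1.4
tool_pos: [0.4852, 0.2685, 0.1598]
eef_rot: [146.4, 89.9, 150.7]
force: [0.5, 0.7, 0.3]
grip_width: 0.0856
```

```bash
python3 - <<'E'
from plant import arm
from h import *
s=arm.state(); print(s["t"],s["tool_pos"],s["q"],s["joint_velocities"],s["force"])
m=arm.camera_model("wrist"); print(repr(m))
im=arm.capture("wrist")[:,:,::-1].copy(); cv2.imwrite("pics/w1.png",im)
E
```

```text
1.4 [0.4852 0.2685 0.1598] [-34.7073  22.5547   2.8725 109.1147  -1.5399  48.3936  63.2026] [-1.0532 -0.2142 -0.661  -0.0792  0.0359  0.0289 -0.0371] [0.5126 0.6895 0.2849]
{'fov_y': 59.61120858885636, 'cx': 319.3888858288166, 'cy': 196.925213437643, 'view': array([[-0.0734,  0.9973,  0.0008, -0.2326],
       [ 0.9596,  0.0704,  0.2724, -0.5002],
       [ 0.2716,  0.0208, -0.9622,  0.1728],
       [ 0.    ,  0.    ,  0.    ,  1.    ]])}
```

View pics/w1.png

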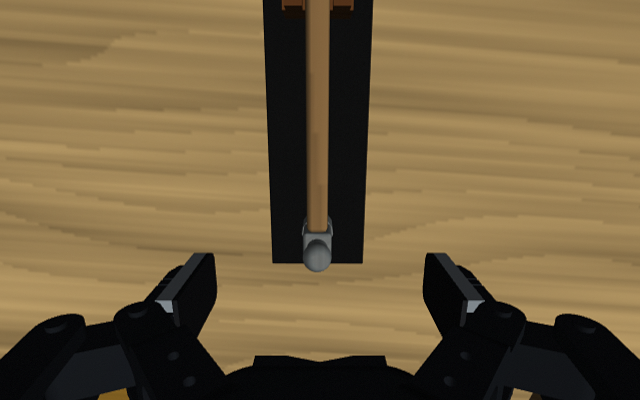

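```bash
python3 - <<'E'
import cv2
from h import *
im=cv2.imread("pics/w1.png")
crop(im,265,140,375,280,5,"pics/w1c.png"); crop(im,265,0,375,60,6,"pics/w1d.png")
E
```

```text
(no output)
```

View pics/w1c.png

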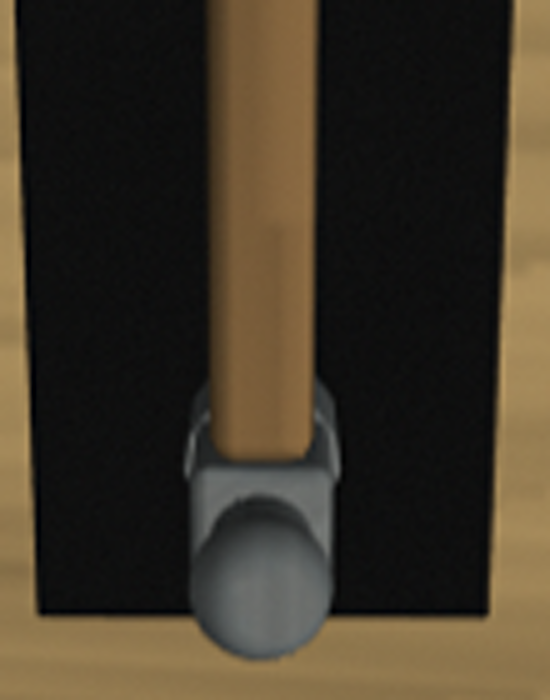

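View pics/w1d.png

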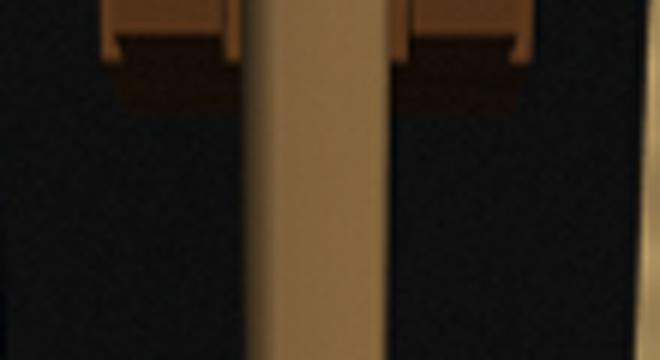

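```bash
python3 - <<'E'
from plant import arm
from h import *
m=arm.camera_model("wrist"); V=m["view"]; print("cam",-V[:3,:3].T@V[:3,3])
b=back(m,(316.8,257.2),.0727); print("ball",b)
n=np.array([back(m,(265+x/5-.4,140+y/5-.4),.056) for x,y in((210,400),(315,400),(207,5),(318,5))]); print(n, n[1]-n[0],n[3]-n[2])
f=np.array([back(m,(265+x/6-.4,y/6-.4),.056) for x,y in((245,200),(388,200))]); print(f,f[1]-f[0])
a=(n[0]+n[1])/2; c=(f[0]+f[1])/2; d=a-c; print("centres",a,c,"yaw",np.degrees(np.arctan2(d[1],d[0])), "yaw ball", np.degrees(np.arctan2(*(b-c)[[1,0]])))
e=back(m,(265+261/5,140+462/5),.056); print("handle/head junction",e)
k=[back(m,(265+x/6-.4,y/6-.4),.044) for x,y in((102,62),(240,62),(392,62),(533,62))]; print("cradle",k)
E
```

```text
cam [0.4157 0.2641 0.3029]
ball [0.5258 0.2707 0.0727]
[[0.5037 0.2613 0.056 ]
 [0.5025 0.277  0.056 ]
 [0.4451 0.2571 0.056 ]
 [0.4439 0.2727 0.056 ]] [-0.0012  0.0157  0.    ] [-0.0012  0.0156  0.    ]
[[0.3758 0.2523 0.056 ]
 [0.3747 0.2677 0.056 ]] [-0.0012  0.0154 -0.    ]
centres [0.5031 0.2692 0.056 ] [0.3753 0.26   0.056 ] yaw 4.108555112974205 yaw ball 4.0708795013767425
handle/head junction [0.5133 0.27   0.056 ]
cradle [array([0.361 , 0.2349, 0.044 ]), array([0.3599, 0.2503, 0.044 ]), array([0.3586, 0.2672, 0.044 ]), array([0.3574, 0.2828, 0.044 ])]
```

```bash
python3 - <<'E'
from plant import arm
from h import *
s=arm.state(); print(Rt(s).as_matrix())
print(delta(s,[.4859,.2678,.0253],4.1,1))
E
```

```text
[[-0.0007 -0.0751  0.9972]
 [ 0.0007  0.9972  0.0751]
 [-1.      0.0008 -0.0006]]
(array([134.6,  -1.5,   1. ]), array([ 0.0036, -0.0006, -0.0008]))
```

Call:
jog_arm(moves=[[[40,-1,1,0.003,0,-0.001,0],[80,-1,1,0.003,0,-0.001,0],[110,-1,1,0.003,0,-0.001,0],[134,-1,1,0.003,0,-0.001,0],[134,-1,1,0.003,0,-0.001,0],[134,-1,1,0.003,0,-0.001,0]]])

```text
t: 2.2
tool_pos: [0.486, 0.2695, 0.0268]
eef_rot: [61.0, 90.0, 65.2]
force: [0.1, 0.3, 0.8]
grip_width: 0.0856
```

```bash
python3 - <<'E'
from plant import arm
from h import *
s=arm.state(); print(s["t"],s["tool_pos"],s["force"],s["grip_width"])
print(Rt(s).as_matrix(), delta(s,[.4859,.2678,.0253],4.1,1))
im=arm.capture("wrist")[:,:,::-1].copy(); cv2.imwrite("pics/w2.png",im)
E
```

```text
2.2 [0.486  0.2695 0.0268] [0.1291 0.3067 0.8209] 0.08559351341478413
[[ 0.0003 -0.0736  0.9973]
 [ 0.0006  0.9973  0.0736]
 [-1.      0.0006  0.0003]] (array([ 1.5, -1.7, -0.2]), array([ 0.0021,  0.0003, -0.0006]))
```

View pics/w2.png

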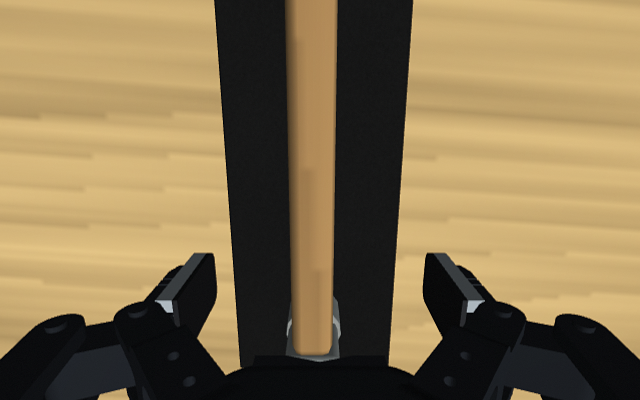

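The open fingers straddle the handle. Its centre is at column 313 and the mid-point between the pads at 319.5, so I'll shift about 2 mm in -y, go 1.5 mm lower, and close.

Call:
jog_arm(moves=[[[1.5,-2,0,0.002,0,0,0],[1.5,-2,0,0.002,0,0,0],[1.5,-2,0,0.002,0,0,0.5],[1.5,-2,0,0.002,0,0,1],[1.5,-2,0,0.002,0,0,1],[1.5,-2,0,0.002,0,0,1],[1.5,-2,0,0.002,0,0,1],[1.5,-2,0,0.002,0,0,1]]], newtons=100)

```text
t: 3.25
tool_pos: [0.4866, 0.2674, 0.0258]
eef_rot: [38.7, 89.9, 42.8]
force: [-0.3, 0.1, 2.3]
grip_width: 0.0143
```

```bash
python3 - <<'E'
from plant import arm
from h import *
s=arm.state(); print(s["t"],s["tool_pos"],s["force"],s["moment"],s["grip_width"])
print(Rt(s).as_matrix())
im=arm.capture("wrist")[:,:,::-1].copy(); cv2.imwrite("pics/w3.png",im)
E
```

```text
3.25 [0.4866 0.2674 0.0258] [-0.2731  0.0801  2.2791] [-0.0758  0.1832  0.0082] 0.014300768776030254
[[ 0.0012 -0.0711  0.9975]
 [ 0.0011  0.9975  0.0711]
 [-1.      0.001   0.0013]]
```

View pics/w3.png

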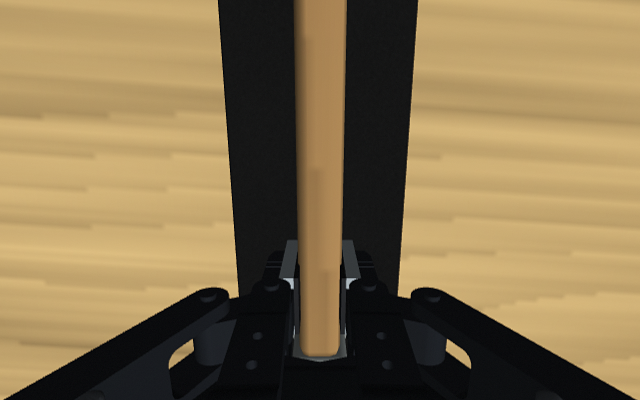

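Call:
jog_arm(moves=[[[-10,0,0,0,0,0,1],[-30,0,0,0,0,0,1],[-70,0,0,0,0,0,1],[-110,0,0,0,0,0,1],[-120,0,0,0,0,0,1],[-120,0,0,0,0,0,1],[-120,0,0,0,0,0,1]]])

```text
t: 4.18
tool_pos: [0.4853, 0.2666, 0.1442]
eef_rot: [-162.1, 89.9, -158.0]
force: [0.4, 0.0, -2.5]
grip_width: 0.0146
```

```bash
python3 - <<'E'
from plant import arm
from h import *
s=arm.state(); print(s["t"],s["tool_pos"],s["force"],s["moment"],s["grip_width"])
print(Rt(s).as_matrix(), delta(s,[.4866,.2674,.146],4.1,1))
im=arm.capture("scene")[:,:,::-1].copy(); cv2.imwrite("pics/s4.png",im)
t=arm.capture("top")[:,:,::-1].copy(); cv2.imwrite("pics/t4.png",t)
crop(im,240,20,440,160,4,"pics/s4c.png")
E
```

```text
4.175 [0.4853 0.2666 0.1442] [ 0.3826  0.0317 -2.4529] [-0.0103 -0.0132  0.0052] 0.014645053198162554
[[-0.0015 -0.0712  0.9975]
 [-0.0006  0.9975  0.0712]
 [-1.     -0.0005 -0.0015]] (array([-1.8,  0.7,  1.3]), array([-0.0003, -0.0015,  0.0005]))
```

View pics/s4c.png

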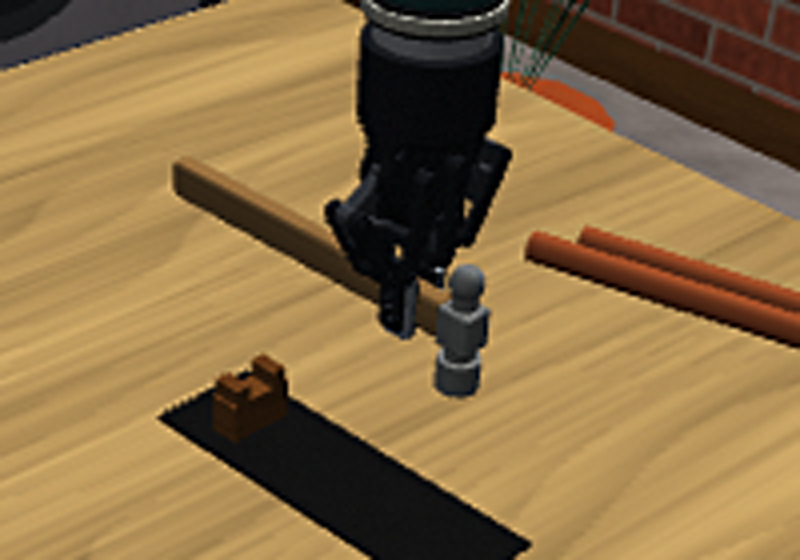

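View pics/t4.png

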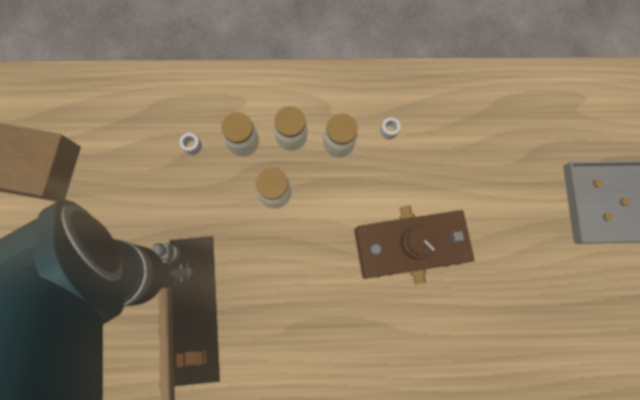

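```bash
cat >> h.py <<'E'
def hm(s,p,off=(.0392,0,-.0218),pitch=0):
    # hammer-face-frame point -> world, hammer axes: x = tool z, y= tool y, z=-tool x
    M=Rt(s).as_matrix(); A=np.c_[M[:,2],M[:,1],-M[:,0]]@R.from_euler("y",pitch,degrees=True).as_matrix()
    g=np.array([.040,0,-.040]) # face from grip
    gw=s["tool_pos"]+np.c_[M[:,2],M[:,1],-M[:,0]]@(np.array(off)-g)
    return gw+A@(g+np.array(p))
E
python3 - <<'E'
from plant import arm
from h import *
s=arm.state(); S=arm.camera_model("scene")
im=cv2.imread("pics/s4.png")
pts=[]
for pit in(0,):
  for p in [(0,0,.0687),(0,0,.079),(-.246,.008,.052),(-.246,-.008,.052),(-.246,-.008,.028),(0,0,0),(0.0,-.0135,0),(0,.0135,0)]:
    u=proj(S,hm(s,p,pitch=pit)); pts.append(u); print(p,u)
crop(im,265,40,385,130,6,"pics/s4d.png",pts)
E
```

```text
(0, 0, 0.0687) [356.141   90.5674]
(0, 0, 0.079) [356.5533  86.4658]
(-0.246, 0.008, 0.052) [286.7226  58.4767]
(-0.246, -0.008, 0.052) [282.038   60.4147]
(-0.246, -0.008, 0.028) [282.3739  69.0712]
(0, 0, 0) [353.5467 116.3741]
(0.0, -0.0135, 0) [349.7011 118.5669]
(0, 0.0135, 0) [357.3389 114.2118]
```

View pics/s4d.png

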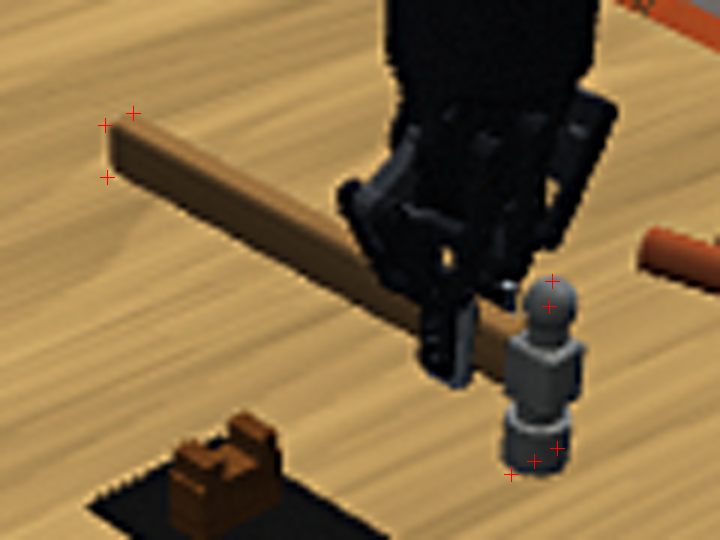

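```bash
python3 - <<'E'
from plant import arm
from h import *
s=arm.state(); print(delta(s,[.4916,-.0839,.137],7.6,1))
E
```

```text
(array([   7.4, -350.2,  -18.9]), array([-0.0614, -0.0014,  0.0004]))
```

Call:
jog_arm(moves=[[[2,-40,-2,-0.01,-0.001,0,1],[4,-90,-5,-0.02,-0.001,0,1],[5,-140,-8,-0.03,-0.001,0,1],[6,-190,-10,-0.04,-0.001,0,1],[7,-240,-13,-0.05,-0.001,0,1],[7,-290,-16,-0.061,-0.001,0,1],[7,-330,-18,-0.061,-0.001,0,1],[7,-350,-19,-0.061,-0.001,0,1],[7,-350,-19,-0.061,-0.001,0,1],[7,-350,-19,-0.061,-0.001,0,1],[7,-350,-19,-0.061,-0.001,0,1]]])

```text
t: 5.65
tool_pos: [0.4914, -0.0823, 0.1371]
eef_rot: [169.8, 89.9, 177.5]
force: [0.3, 0.5, -2.0]
grip_width: 0.0147
```

```bash
cat > chk.py <<'E'
import sys
from plant import arm
from h import *
n,tx,ty,tz,yaw,x0,y0,x1,y1=sys.argv[1],*map(float,sys.argv[2:6]),*map(int,sys.argv[6:10])
s=arm.state(); S=arm.camera_model("scene")
im=arm.capture("scene")[:,:,::-1].copy(); cv2.imwrite(f"pics/s{n}.png",im)
P=[(0,0,.0687),(0,0,.079),(-.246,.008,.052),(-.246,-.008,.052),(-.246,-.008,.028),(0,0,0),(0,-.0135,0),(0,.0135,0)]
pts=[proj(S,hm(s,p)) for p in P]
k=min(780/(x1-x0),580/(y1-y0))
crop(im,x0,y0,x1,y1,k,f"pics/s{n}c.png",pts)
print(s["t"],"tcp",s["tool_pos"],"F",s["force"],"M",s["moment"],"w",s["grip_width"])
print("face",hm(s,(0,0,0)),"hammer z axis",-Rt(s).as_matrix()[:,0],"yaw",np.degrees(np.arctan2(*Rt(s).as_matrix()[[1,0],2])))
a=np.radians(yaw)
print("delta for face target",delta(s,[tx-.0392*np.cos(a),ty-.0392*np.sin(a),tz+.0218],yaw))
E
python3 chk.py 5 .5305 -.0787 .068 7.6 150 80 310 220
```

```text
5.65 tcp [ 0.4914 -0.0823  0.1371] F [ 0.2512  0.4614 -2.0335] M [ 0.0579  0.0443 -0.0628] w 0.014685773821665948
face [ 0.5303 -0.077   0.1153] hammer z axis [ 0.0009 -0.      1.    ] yaw 7.706116198939759
delta for face target (array([47.3, -1.6,  0. ]), array([ 0.0019, -0.0009, -0.0002]))
```

View pics/s5c.png

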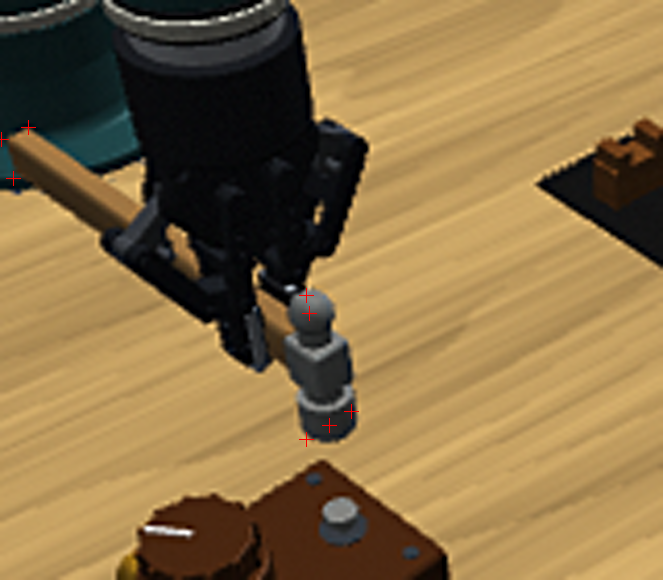

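Call:
jog_arm(moves=[[[15,-1.6,0,0.002,-0.001,0,1],[35,-1.6,0,0.002,-0.001,0,1],[47,-1.6,0,0.002,-0.001,0,1],[47,-1.6,0,0.002,-0.001,0,1],[47,-1.6,0,0.002,-0.001,0,1]]])

```text
t: 6.32
tool_pos: [0.492, -0.084, 0.0904]
eef_rot: [-8.0, 90.0, -0.4]
force: [0.5, -0.3, -1.2]
grip_width: 0.0145
```

```bash
python3 chk.py 6 .5305 -.0787 .051 7.6 190 130 280 220; python3 - <<'E'
from plant import arm
from h import *
im=arm.capture("top")[:,:,::-1].copy(); cv2.imwrite("pics/t6.png",im)
im=arm.capture("wrist")[:,:,::-1].copy(); cv2.imwrite("pics/w6.png",im)
E
```

```text
6.325 tcp [ 0.492  -0.084   0.0904] F [ 0.5093 -0.3465 -1.2169] M [-0.0516  0.0226  0.0267] w 0.0145067707316519
face [ 0.5309 -0.0789  0.0687] hammer z axis [-0.0008  0.      1.    ] yaw 7.586913353263174
delta for face target (array([17.6,  0.2, -0.4]), array([-0.0002,  0.0008,  0.0001]))
```

View pics/s6c.png

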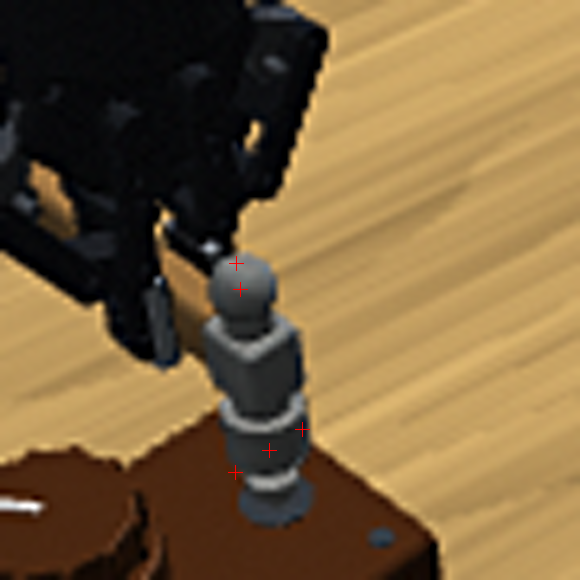

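View pics/t6.png

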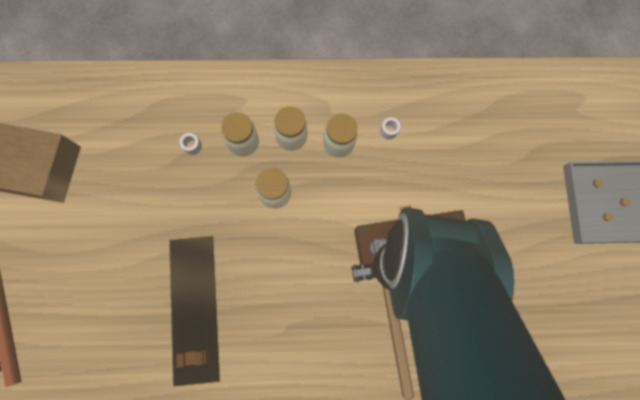

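View pics/w6.png

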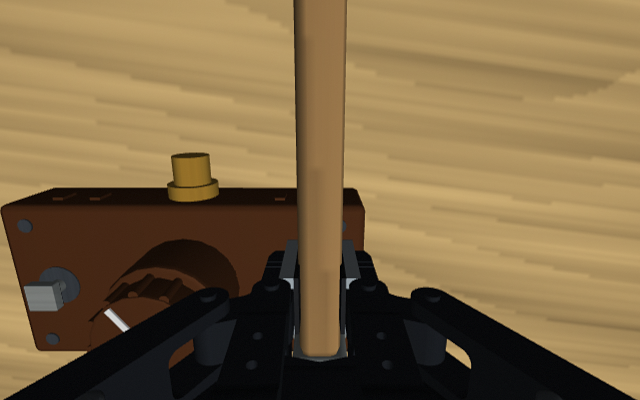

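Call:
jog_arm(moves=[[[3,0,0,0,0.001,0,1],[6,0,0,0,0.001,0,1],[8,0,0,0,0.001,0,1],[10,0,0,0,0.001,0,1],[12,0,0,0,0.001,0,1],[14,0,0,0,0.001,0,1],[14,0,0,0,0.001,0,1]]])

```text
t: 7.35
tool_pos: [0.4921, -0.0841, 0.0768]
eef_rot: [-18.3, 90.0, -10.7]
force: [-2.4, -0.6, 1.7]
grip_width: 0.0144
```

```bash
python3 chk.py 7 .5305 -.0787 .051 7.6 140 120 290 230
```

```text
7.35 tcp [ 0.4921 -0.0841  0.0768] F [-2.3713 -0.6108  1.7498] M [-0.0282  0.3477 -0.0163] w 0.01444981223090099
face [ 0.531  -0.0789  0.055 ] hammer z axis [-0.0005  0.0001  1.    ] yaw 7.575434196835515
delta for face target (array([ 4. ,  0.3, -0.4]), array([-0.0004,  0.0004,  0.0001]))
```

View pics/s7c.png

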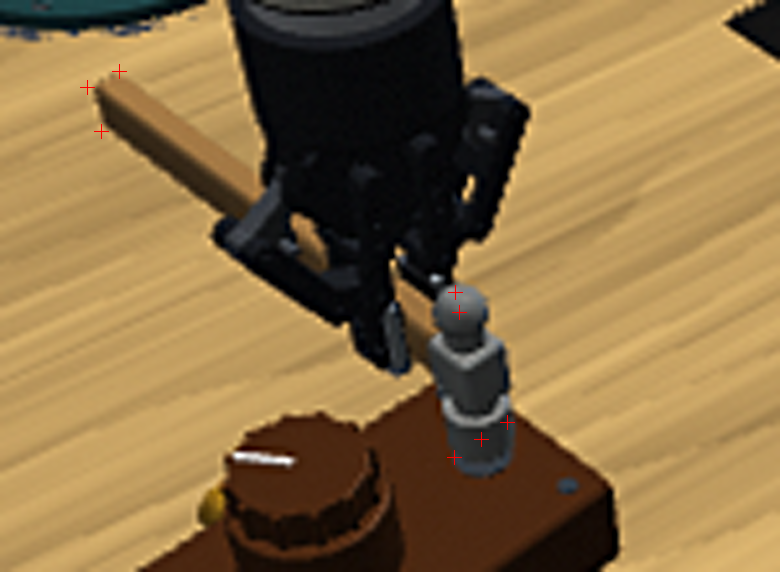

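Call:
jog_arm(moves=[[[1.5,0,0,0,0,0,1],[3,0,0,0,0,0,1],[4,0,0,0,0,0,1],[4,0,0,0,0,0,1]]])

```text
t: 7.9
tool_pos: [0.4922, -0.0841, 0.0727]
eef_rot: [-26.4, 90.0, -18.8]
force: [-2.1, 0.2, 2.7]
grip_width: 0.0149
```

```bash
python3 chk.py 8 .5305 -.0787 .051 7.6 190 130 280 220
```

```text
7.9 tcp [ 0.4922 -0.0841  0.0727] F [-2.1395  0.1626  2.6883] M [0.0591 0.4269 0.0623] w 0.014857116242827461
face [ 0.531  -0.0789  0.0509] hammer z axis [-0.0005  0.0002  1.    ] yaw 7.5804613279018795
delta for face target (array([-0.1,  0.3, -0.5]), array([-0.0003,  0.0004,  0.0002]))
```

View pics/s8c.png

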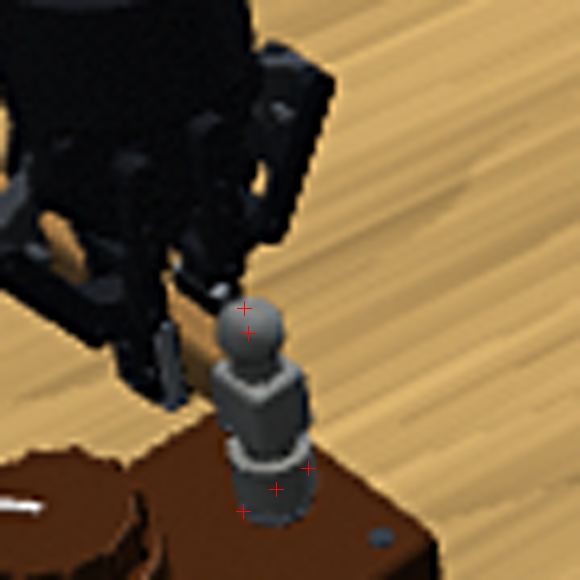

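Call:
jog_arm(moves=[[[0.5,0,0,0,0,0,1],[1,0,0,0,0,0,1],[1,0,0,0,0,0,1]]])

```text
t: 8.32
tool_pos: [0.4921, -0.0841, 0.0725]
eef_rot: [0.2, 90.0, 7.8]
force: [-5.4, -0.1, 12.1]
grip_width: 0.0145
```

Call:
jog_arm(moves=[[[0.6,0,0,0,0,0,1],[0.6,0,0,0,0,0,1],[0.6,0,0,0,0,0,1]]])

```text
t: 8.7
tool_pos: [0.4921, -0.0842, 0.0725]
eef_rot: [13.5, 90.0, 21.1]
force: [-5.0, 1.1, 9.9]
grip_width: 0.0146
```

```bash
python3 chk.py 9 .5305 -.0787 .051 7.6 140 120 290 230
```

```text
8.7 tcp [ 0.4921 -0.0842  0.0725] F [-4.9646  1.0752  9.9303] M [ 0.1834  0.8099 -0.0104] w 0.014610524743867157
face [ 0.5309 -0.079   0.0507] hammer z axis [-0.0005 -0.0002  1.    ] yaw 7.568931879753511
delta for face target (array([-0.3,  0.3, -0.4]), array([-0.0005,  0.0005, -0.0001]))
```

View pics/s9c.png

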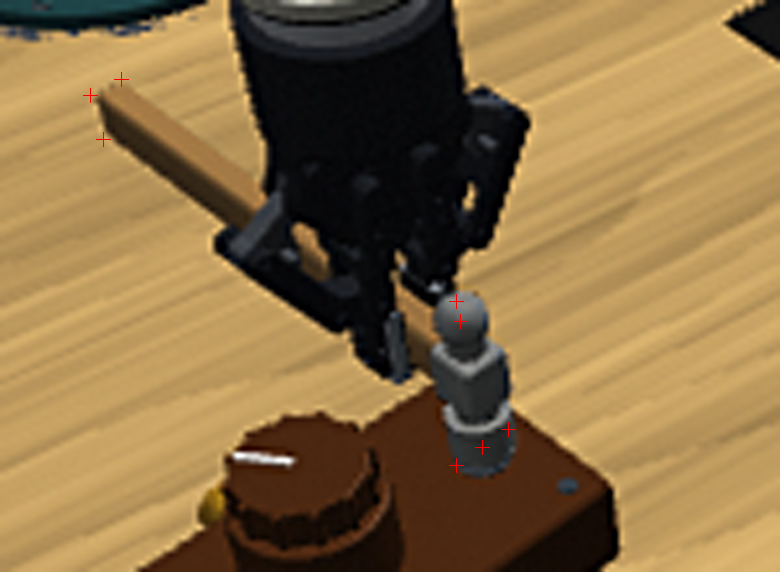

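Call:
jog_arm(moves=[[[1.0,0,0,0,0,0,1],[1.6,0,0,0,0,0,1],[1.6,0,0,0,0,0,1]]])

```text
t: 9.12
tool_pos: [0.492, -0.0842, 0.0723]
eef_rot: [34.5, 90.0, 42.0]
force: [-7.9, 0.3, 19.1]
grip_width: 0.0146
```

```bash
python3 chk.py 9b .5305 -.0787 .051 7.6 140 120 290 230
```

```text
9.125 tcp [ 0.492  -0.0842  0.0723] F [-7.8548  0.3482 19.0519] M [0.2203 1.2916 0.0471] w 0.014603263759727907
face [ 0.5309 -0.079   0.0506] hammer z axis [-0.0006 -0.0006  1.    ] yaw 7.563081274499101
delta for face target (array([-0.5,  0.4, -0.3]), array([-0.0006,  0.0007, -0.0005]))
```

Force has risen to about 21 N with no further travel at face height 0.0506 m, so the pin is seated. Next I'll lift straight up.

Call:
jog_arm(moves=[[[-3,0,0,0,0,0,1],[-15,0,0,0,0,0,1],[-40,0,0,0,0,0,1],[-65,0,0,0,0,0,1],[-85,0,0,0,0,0,1],[-85,0,0,0,0,0,1],[-85,0,0,0,0,0,1]]])

```text
t: 10.05
tool_pos: [0.4915, -0.0842, 0.1567]
eef_rot: [106.1, 90.0, 113.6]
force: [-0.5, -0.5, -2.3]
grip_width: 0.0146
```

```bash
python3 chk.py 10 .5509 -.233 .135 7.6 140 70 300 220; python3 -c "
import cv2
from h import *
crop(cv2.imread('pics/s10.png'),135,180,270,290,5.5,'pics/s10d.png')"
```

```text
10.05 tcp [ 0.4915 -0.0842  0.1567] F [-0.4981 -0.5352 -2.3038] M [-0.0083  0.0455 -0.0164] w 0.014580839387290902
face [ 0.5303 -0.079   0.1349] hammer z axis [ 0.0003 -0.0007  1.    ] yaw 7.565446728725906
delta for face target (array([  -0.2, -155.4,    0.1]), array([-0.0006, -0.0002, -0.0007]))
```

View pics/s10c.png

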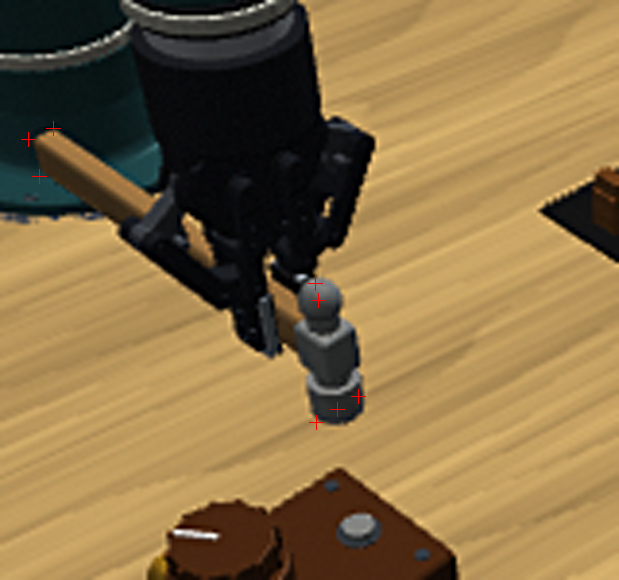

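View pics/s10d.png

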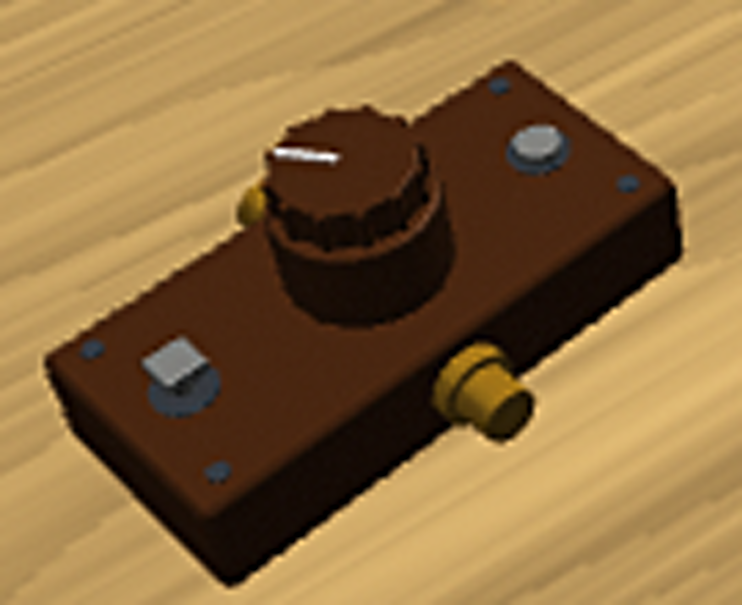

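Call:
jog_arm(moves=[[[0,-20,0,0,0,0,1],[0,-50,0,0,0,0,1],[0,-80,0,0,0,0,1],[0,-110,0,0,0,0,1],[0,-140,0,0,0,0,1],[0,-155,0,0,0,0,1],[0,-155,0,0,0,0,1],[0,-155,0,0,0,0,1]]])

```text
t: 11.1
tool_pos: [0.5116, -0.2362, 0.1558]
eef_rot: [128.2, 89.8, 135.9]
force: [0.9, 0.9, -2.0]
grip_width: 0.0141
```

```bash
python3 chk.py 11 .5509 -.233 .090 7.6 60 110 240 280; python3 - <<'E'
from plant import arm
from h import *
S=arm.camera_model("scene"); print("round home",back(S,(232.4,205.1),.051))
E
```

```text
11.1 tcp [ 0.5116 -0.2362  0.1558] F [ 0.9055  0.9476 -1.9595] M [0.0235 0.0674 0.0012] w 0.014120195248227694
face [ 0.5504 -0.2309  0.134 ] hammer z axis [ 0.002  -0.0019  1.    ] yaw 7.659005430819026
delta for face target (array([44. , -2.2,  0.3]), array([ 0.001 , -0.0017, -0.0022]))
round home [ 0.5302 -0.0783  0.051 ]
```

View pics/s11c.png

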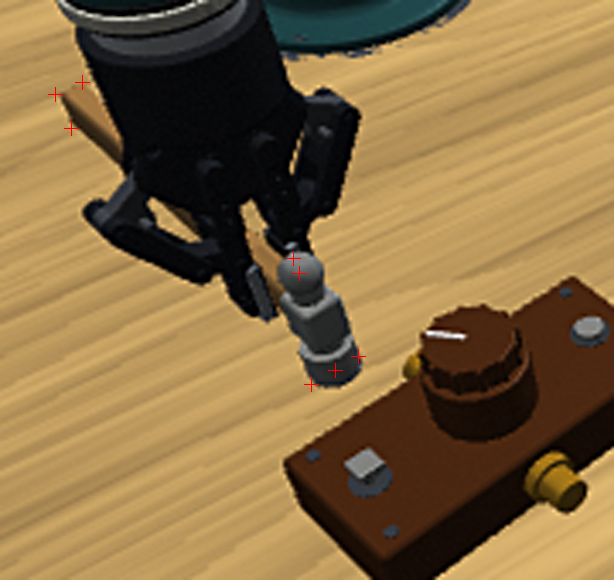

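Call:
jog_arm(moves=[[[15,-2,0,0.001,-0.0017,-0.002,1],[35,-2,0,0.001,-0.0017,-0.002,1],[48,-2,0,0.001,-0.0017,-0.002,1],[52,-2,0,0.001,-0.0017,-0.002,1],[52,-2,0,0.001,-0.0017,-0.002,1],[52,-2,0,0.001,-0.0017,-0.002,1],[52,-2,0,0.001,-0.0017,-0.002,1]]])

```text
t: 12.02
tool_pos: [0.5122, -0.2381, 0.1045]
eef_rot: [-21.2, 89.9, -13.6]
force: [-1.5, -1.0, -2.6]
grip_width: 0.0145
```

```bash
python3 chk.py 12 .5509 -.233 .0702 7.6 130 170 220 260; python3 - <<'E'
from plant import arm
from h import *
im=arm.capture("top")[:,:,::-1].copy(); cv2.imwrite("pics/t12.png",im)
im=arm.capture("wrist")[:,:,::-1].copy(); cv2.imwrite("pics/w12.png",im)
E
```

```text
12.025 tcp [ 0.5122 -0.2381  0.1045] F [-1.518  -0.9521 -2.59  ] M [-0.0026  0.0287  0.0108] w 0.01453448824895027
face [ 0.5511 -0.2329  0.0828] hammer z axis [-0.0013  0.0003  1.    ] yaw 7.6174352935679694
delta for face target (array([12.5, -0. , -0.2]), array([0.0003, 0.0013, 0.0005]))
```

View pics/s12c.png

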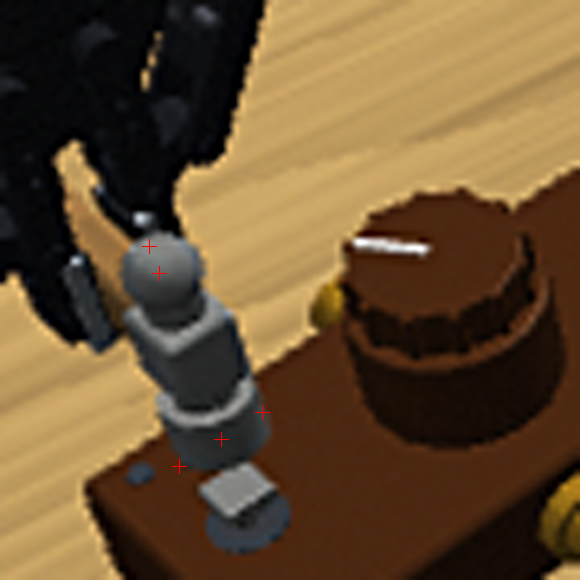

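View pics/t12.png

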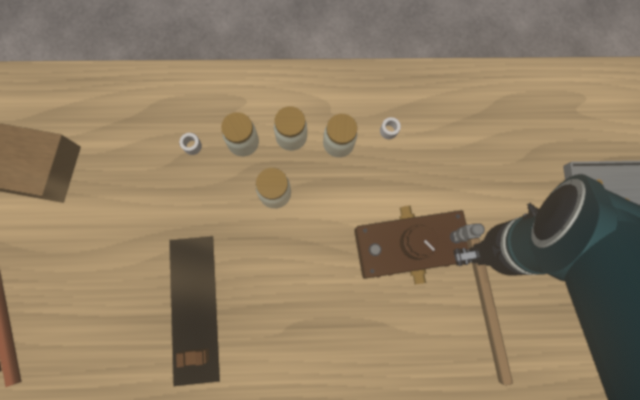

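View pics/w12.png

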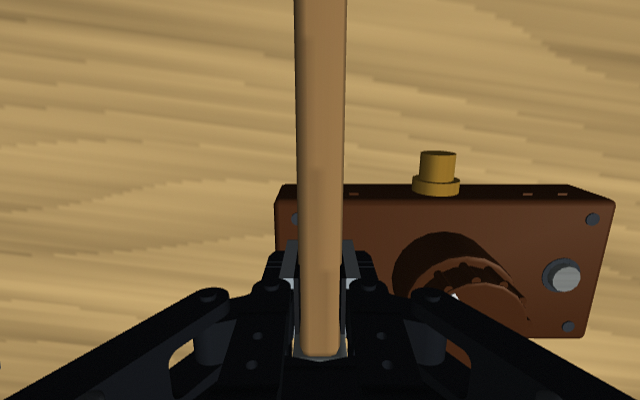

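Call:
jog_arm(moves=[[[4,0,0,0,0.0013,0,1],[8,0,0,0,0.0013,0,1],[11,0,0,0,0.0013,0,1],[12.5,0,0,0,0.0013,0,1],[12.5,0,0,0,0.0013,0,1],[12.5,0,0,0,0.0013,0,1],[12.5,0,0,0,0.0013,0,1]]])

```text
t: 13.05
tool_pos: [0.5122, -0.2381, 0.0919]
eef_rot: [-118.5, 90.0, -110.9]
force: [0.7, 0.4, -2.3]
grip_width: 0.0143
```

```bash
python3 chk.py 13 .5509 -.233 .0702 7.6 130 170 220 260; python3 - <<'E'
from plant import arm
from h import *
ss=[arm.state()]; S=arm.camera_model("scene"); T=arm.camera_model("top")
s0=cv2.imread("pics/s13.png"); t=arm.capture("top")[:,:,::-1].copy(); cv2.imwrite("pics/t13.png",t)
for _ in range(4): ss.append(arm.state()); arm.capture("wrist")
s=dict(ss[0]); s["tool_pos"]=np.mean([x["tool_pos"] for x in ss],0); print([x["tool_pos"] for x in ss], [-Rt(x).as_matrix()[:,0] for x in ss])
def ov(img,m,x0,y0,x1,y1,k,name):
    c=cv2.resize(img[y0:y1,x0:x1],None,fx=k,fy=k,interpolation=cv2.INTER_CUBIC)
    def poly(P,col,close=True):
        q=np.array([(proj(m,p)-[x0,y0]+.5)*k for p in P]).astype(int); cv2.polylines(c,[q.reshape(-1,1,2)],close,col,1,cv2.LINE_AA)
    th=np.linspace(0,2*np.pi,60)
    poly([hm(s,(.0135*np.cos(a),.0135*np.sin(a),0)) for a in th],(0,255,0))
    yw=np.radians(7.6); A=np.array([[np.cos(yw),-np.sin(yw)],[np.sin(yw),np.cos(yw)]])
    poly([np.r_[np.array([.5509,-.233])+A@np.array(v),.0603] for v in((.008,.008),(.008,-.008),(-.008,-.008),(-.008,.008))],(0,0,255))
    poly([np.r_[.5407+.026*np.cos(a),-.156+.026*np.sin(a),.1] for a in th],(255,255,0))
    poly([hm(s,p) for p in((-.246,.008,.052),(-.246,-.008,.052),(0,-.008,.052),(0,.008,.052))],(0,255,255))
    cv2.imwrite(name,c)
ov(s0,S,130,170,220,260,6.4,"pics/o13s.png"); ov(t,T,400,200,530,390,3,"pics/o13t.png"); ov(s0,S,20,120,220,260,4,"pics/o13w.png")
E
```

```text
13.05 tcp [ 0.5122 -0.2381  0.0919] F [ 0.7382  0.4375 -2.323 ] M [-0.0315  0.0393 -0.0449] w 0.014274555319385035
face [ 0.551  -0.2329  0.0701] hammer z axis [0.0002 0.0004 1.    ] yaw 7.618093955367947
delta for face target (array([-0.1, -0.1, -0.1]), array([ 0.0003, -0.0002,  0.0004]))
[array([ 0.5121, -0.2381,  0.0919]), array([ 0.5121, -0.2381,  0.0919]), array([ 0.5121, -0.2381,  0.0919]), array([ 0.5121, -0.2381,  0.0919]), array([ 0.5121, -0.238 ,  0.0918])] [array([0.0002, 0.0004, 1.    ]), array([0.0002, 0.0004, 1.    ]), array([0.0003, 0.0004, 1.    ]), array([0.0003, 0.0004, 1.    ]), array([0.0004, 0.0003, 1.    ])]
```

View pics/o13s.png

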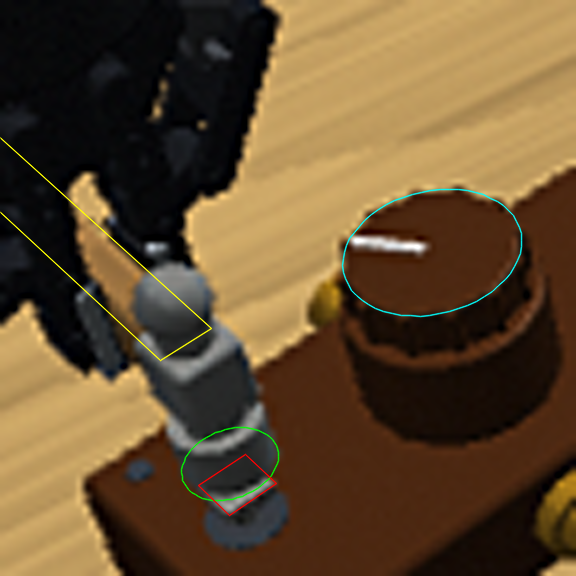

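View pics/o13t.png

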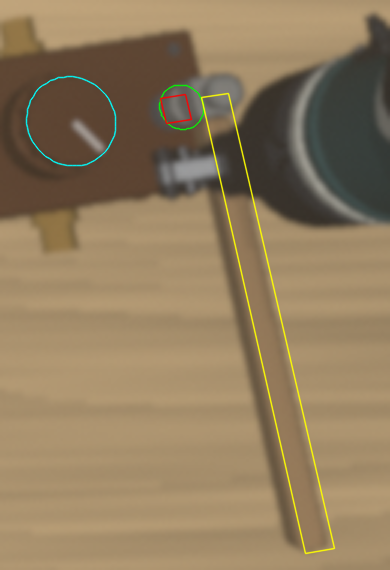

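View pics/o13w.png

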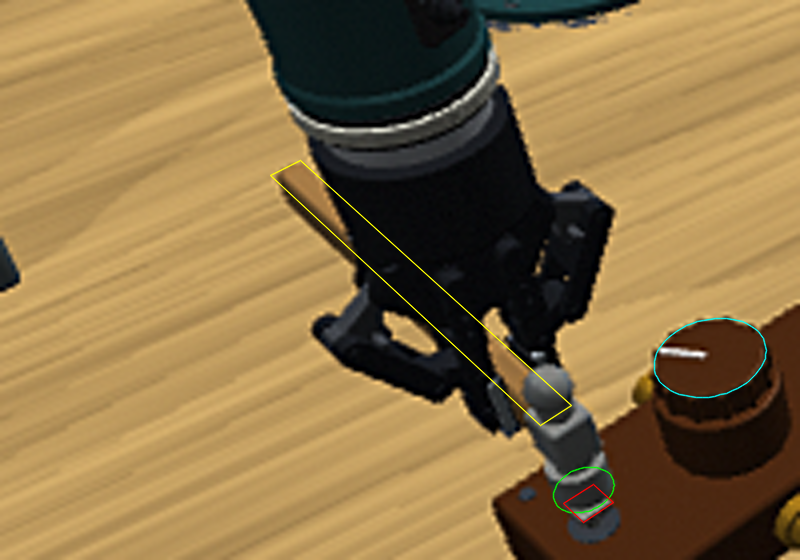

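```bash
python3 - <<'E'
from plant import arm
from h import *
s=arm.state(); S=arm.camera_model("scene"); T=arm.camera_model("top")
a=cv2.imread("pics/s13.png"); t=cv2.imread("pics/t13.png")
def ov(img,m,x0,y0,x1,y1,k,name):
    c=cv2.resize(img[y0:y1,x0:x1],None,fx=k,fy=k,interpolation=cv2.INTER_CUBIC)
    d=c.copy()
    th=np.linspace(0,2*np.pi,60)
    def poly(P,col):
        q=np.array([(proj(m,p)-[x0,y0]+.5)*k for p in P]).astype(int); cv2.polylines(d,[q.reshape(-1,1,2)],True,col,1,cv2.LINE_AA)
    poly([hm(s,(.0135*np.cos(a),.0135*np.sin(a),0)) for a in th],(0,255,0))
    b=hm(s,(0,0,.0687)); q=(proj(m,b)-[x0,y0]+.5)*k; f,_,_=K(m); z=(m["view"]@np.r_[b,1])[2]
    cv2.circle(d,tuple(int(v) for v in q),int(.0103*f/z*k),(0,255,255),1,cv2.LINE_AA); print(name,"ball",q,.0103*f/z*k)
    cv2.imwrite(name,np.hstack([c,d]))
ov(a,S,145,205,180,255,11,"pics/p13s.png"); ov(t,T,440,215,490,265,8,"pics/p13t.png")
E
```

```text
pics/p13s.png ball [128.3653 136.4102] 65.23677438836415
pics/p13t.png ball [284.7747 125.1451] 49.56207937880177
```

View pics/p13s.png

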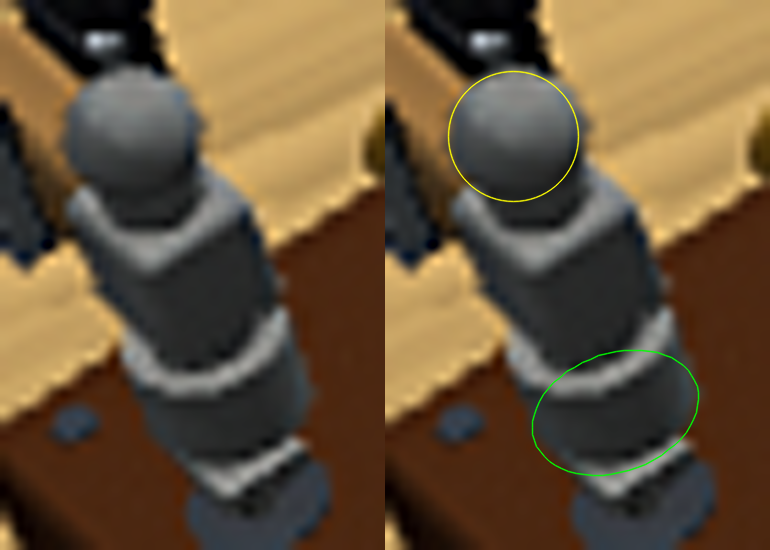

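View pics/p13t.png

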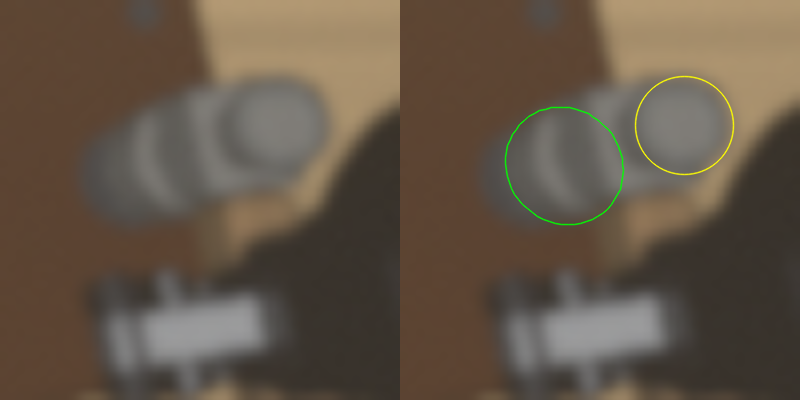

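Both views agree: the head overlays the model to about 1 px, the pin head is visible clear below the face, the dial line is unchanged, and the jar (272,187) and sleeves (391,127) and (189,142) have not moved. I'm handing in.

```bash
python3 - <<'E'
from plant import arm
from h import *
s=arm.state(); print(s["t"],s["tool_pos"],s["joint_velocities"],s["force"],s["grip_width"])
a=cv2.imread("pics/top0.png").astype(int); b=cv2.imread("pics/t13.png").astype(int)
d=np.abs(a-b).max(2)
for n,(x0,y0,x1,y1) in dict(jars=(215,95,365,210),sa=(375,112,405,145),sb=(175,127,205,160),dial=(398,222,440,260)).items(): print(n,d[y0:y1,x0:x1].max())
print(arm.hand_in())
E
```

```text
13.35 [ 0.5121 -0.2381  0.0918] [ 0.0803  0.0602  0.0271  0.0312 -0.0274 -0.0043  0.0168] [ 0.8008 -0.4349 -2.7899] 0.01491175384963246
jars 8
sa 8
sb 8
dial 6
the job is handed in; nothing more can be done
None
```

The job is handed in, and my last checks found nothing wrong. The hammer drove the round-headed pin home, then went straight over the dial. It is now held with its flat face above the square-headed pin. The robot's clock stood at 13.35 s, against the 45 s limit.

- **Round pin:** I pressed it down until the force rose to about 21 N with no further travel, with the face at about 51 mm. In the picture its head then sits flush on the housing.
- **Final position:** the face is level to about 0.03° by the measured tool pose. It is centred within about 1 mm at about 70 mm, roughly 10 mm above the square pin's top, which I measured at about 60 mm. The wrist force at the end was about the hammer's own weight, and the square pin did not appear to move.
- **Surroundings:** the jars, both sleeves and the dial show no change between the first and last top pictures.
- **Remaining uncertainty:** the top camera places the ball peen about 1 pixel (1–2 mm) off my model, within the stated calibration, while the scene camera matches. The gap is therefore good to about 1–1.5 mm.

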